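Load the jaw model into the desktop scanner

ROBOT

A 6-joint arm with a two-finger parallel gripper is mounted at the origin on the work surface. World frame = base frame: x ahead of the robot, y to its left, z up, the work surface at z = 0. Lengths are in m, angles in rad, forces in N, time in s.
With the tool pointing down it reaches from about 0.35 to 0.85 m from the base axis. Payload 8.1 kg.
Tool frame: the origin (TCP) lies at the very end of the fingers, on their centre line; the grasp point (between the pads) lies 19 mm behind it; z points along the fingers, y is the line along which they close (so a half turn about z gives the same grasp; the last joint's range is limited). The gripper opens to 93 mm and grips with 3 to 60 N. Pads are 15 mm wide; open, the fingers measure 128 mm over their backs; the gripper's body (75 mm by 188 mm) begins 65 mm behind the grasp point.
Start: joints at [1.176, 0.13, 1.488, -0, 1.523, -0.085], TCP at [0.183, 0.571, 0.219] pointing down, gripper open.
Joint ranges: [-2.96, 2.96], [-0.89, 2.26], [0.02, 2.5], [-1.34, 4.48], [0, 2.73], [-2.66, 2.66]. Speed limits (rad/s): [2.39, 2.39, 2.79, 3.14, 3.14, 3.14].

INTERFACE

Orientations are given as a 3x3 rotation matrix whose columns are the frame's x, y, z axes.
In Python, from workcell import env, optics, job gives the robot as it stands.
- The arm moves only by the shell command python3 -m jog 'ROWS' [OPENING] [FORCE]. ROWS is JSON, a list that holds one entry, the list of rows, each a list of 4 numbers: the shift along the tool's x, y, z in units of 40 mm (1.0 is 40 mm), then the turn about the tool's z in units of 8 degrees (1.0 is 8 degrees). A call has 1 to 12 rows; each row shifts and turns the commanded pose from where the row before left it, along the tool's axes as they then stand; what a row does not reach is not made up. A row lasts 1/10 s, in which the tool goes at most 50 mm and 8.59 degrees, less where a joint would pass 70% of its speed; a pose out of reach is approached as far as the arm can. A call is refused whole if a number of a shift passes 1 or a number of a turn 1, either way. A call with a gripper value outside its range is refused whole. OPENING is the closure, from -1 (fully open) to 1 (shut), set as the call begins (- or left out, the last holds). The fingers move at their own pace and stop on an object; FORCE is the grip in N (left out, the last holds). Time passes only in rows, so rows that do not move let the fingers close. It gives the time, the measured TCP pose, the force, the opening and the grip force at its end, in the units of the state.
- env.state(): the state, without advancing time (a new reading comes with each control period).
- optics.read_camera(name): name is "scene" or "side" or "wrist"; returns the picture (400x640x3 uint8, red, green, blue); there is no depth.
- optics.camera_info(name): a dict with "mtx" (3x3 intrinsics, pixels), "k1" (the pictures are not rectified: a ray, as slopes to the right and down, at radius r is drawn at 1 + k1 r^2 times it, then the intrinsics apply), "rvec" (rotation vector, rad) and "tvec" (3), from world to camera coordinates, as OpenCV has them. Camera axes: x right, y down, z forward; pixel columns grow to the right and rows downward; lengths in m; the calibration is good to about 2 mm. A picture is of the moment at which its call begins: read the wrist's pose just before it. camera_info takes no time and is no camera call; for the wrist camera it gives the pose at the moment of the call.
- job.job_done(): hands the job in; it is judged then, once.
The state is a dict: "t": time; "qpos": joint angles; "dq": joint speeds; "joint_torque": joint torques, N m; "ee_pos": TCP position; "tcp_rot": TCP orientation; "contact_force": force on the tool from outside, world axes, zero at the start; "moment": the same for the moment, N m; "finger_gap": finger opening in m; "gripper_force": force on a finger pad.
Only numpy, scipy, OpenCV 4.12 (cv2) and the standard library are available. Lean on these libraries where they do the work, as an engineer would, in place of code of your own. Each camera call takes 0.05 s, during which the arm holds its last target. There are 200 camera calls.

TASK

Load the jaw model on its grey carrier into the desktop scanner: set the carrier on the scanner's front plate with the teeth facing into the scanner and the grip fin trailing, and slide it between the guide rails, pushing it in under the scan head until it is fully home against the stop. Only then push the slide bolt across behind the carrier until it is fully shut. Keep the carrier upright all the time, and leave everything else on the desk where it stands.

Things in the scene. Friction and masses are not known exactly. Their poses are not given: they have to be found in the camera images.
- scanner: Desktop model scanner, fixed, open to the robot's right, bolt side to the robot. Origin: on the desk under the carrier's home place; x points into the scanner (to the robot's left), y to its own left (towards the robot), z up. Its aluminium plate, 6 mm thick, 130 mm wide, reaches from x = -240 to +95 mm. Home carrier: origin over this origin, same x direction, underside at z = 6 mm.
- rail_mouth (a point): Point on the plate midway between the lead-ins of the two dark guide rails, scanner x = -68 mm, z = 6 mm. Lead-ins (top z = 16 mm) narrow from y = +-55 mm here to +-42.5 mm at x = -40 mm; rails go on to x = 80 mm. From x = -20 mm lips (z = 17.5 to 22 mm) reach in to y = +-36.5 mm over the carrier's edges, so it only slides in along x.
- stop (a point): Middle of the stop bar's face at the rails' end, scanner x = 70 mm, z = 12 mm; the carrier's front edge rests on it when home.
- head_edge (a point): Middle of the lower front edge of the white scan head that bridges the rails, scanner x = -86 mm, z = 85 mm. The head fills x = -86 to 65, y = +-120, z = 85 to 150 mm, on pillars at |y| = 85 to 120, x = -5 to 60 mm. With the carrier home, its rear edge is 16 mm inside this edge.
- carrier: Loose grey plate 140 (x) x 80 (y) x 8 mm with a stone jaw model fixed on it (x = -2 to 66 mm, 60 mm wide, top at z = 36 mm, front teeth to +x) and an upright grip fin at its rear edge. Origin: centre of the underside; x along it to the front teeth, z up. 0.16 kg. Starts on the desk right of the scanner, nearer or farther.
- fin_top (a point): Middle of the top of the carrier's grip fin, at the carrier's x = -60 mm, z = 60 mm. The fin is 20 mm long (along x, its rear face flush with the plate's rear edge at x = -70 mm), 12 mm thick (along y), and rises from the plate (z = 8 mm) to z = 60 mm.
- bolt (a joint): Slide bolt of the scanner, in m: 0 fully open, 0.06 fully shut. Its bar slides along the scanner's -y across the plate at x = -83 mm, just behind the home carrier's rear edge (x = -70 mm). Starts open, 0 to 12 mm. Needs 2 to 3 N.
- bolt_knob (a point): Middle of the top of the bolt's upright steel knob: 16 mm across (20 mm in its upper 12 mm), z = 29 to 65 mm above the desk. In the scanner's frame x = -140 mm, y = 110 mm with the bolt open, 50 mm shut. An arm under it joins it to the bar at x = -83 mm (16 mm wide, z = 9 to 19 mm), which reaches 45 mm to the knob's -y and 21 mm to its +y.
- probe_tray: Bystander: clear plastic tray 170 x 60 x 16 mm with a thin dental probe in it; to the right of the scanner, in the nearer or farther of two places (the carrier in the other). Origin: centre of its underside.
- amber_bottle: Bystander: amber bottle, 66 mm across, 180 mm tall, right rear. Origin: centre of its underside.
- mouse: Bystander: black computer mouse 105 x 60 x 33 mm, near the robot on the right. Origin: centre of its underside.
- spare_jaw: Bystander: another jaw model, 68 x 60 x 28 mm, standing on the desk with no carrier under it, beyond the scanner's front plate. Origin: centre of its underside.
- jar: Bystander: white jar, 56 mm across, 65 mm tall, beyond and to the left of the scanner. Origin: centre of its underside.
- wand_cradle: Bystander: black cradle 100 x 70 mm with a white wand on top, 79 mm tall and 170 mm long, near the robot on the left. Origin: centre of its underside.
Not all that is in view belongs to the job. Leave any green look-alike of the carrier alone.

How it is judged:
On the way:
1. the carrier is home (within 4 mm of the stop, fin trailing) while the bolt is still open (under 25 mm) (x of carrier in the frame of scanner between -0.004 and 0.004 m and y of carrier in the frame of scanner between -0.005 and 0.005 m and z of carrier in the frame of scanner below 0.009 m and x of fin_top in the frame of scanner below -0.05 m and angle between carrier's own z axis and vertical below 0.05 rad and angle between the x axis of carrier and the x axis of scanner, either way round below 0.06 rad and value of joint bolt below 0.025 m), for 0.2 s.
At the end, for the whole second after the job is handed in: The carrier lies flat on the scanner's plate between the rails, fin trailing, within 4 mm of home along the rails and 5 mm across, turned less than 0.06 rad from the rails, at rest; the bolt is shut to within 6 mm (x of carrier in the frame of scanner between -0.004 and 0.004 m and y of carrier in the frame of scanner between -0.005 and 0.005 m and z of carrier in the frame of scanner below 0.009 m and x of fin_top in the frame of scanner below -0.05 m and angle between carrier's own z axis and vertical below 0.05 rad and angle between the x axis of carrier and the x axis of scanner, either way round below 0.06 rad and value of joint bolt above 0.054 m and linear speed of carrier below 0.01 m/s); the robot touches nothing.
It fails at once if the carrier is tipped more than 0.6 rad (angle between carrier's own z axis and vertical above 0.6 rad).
It fails at once if a bystander is moved more than 30 mm or knocked over (distance of any of probe_tray, amber_bottle, mouse, spare_jaw, jar, wand_cradle from where it was at the start of the episode above 0.03 m or angle between any of probe_tray, amber_bottle, mouse, spare_jaw, jar, wand_cradle's own z axis and vertical above 0.5 rad).
It also fails if it takes over 61 s, if anything falls off the work surface, if the arm or the gripper's body presses on something with over 40 N, if the wrist force passes 120 N, or if a joint passes its speed limit or range.

## Working session

There is one attempt and no reset: what is moved stays moved. The work goes in short steps, Python scripts to look and compute and a shell command to move; the robot and the scene stay as the last step left them, time stands still between calls to the robot, and variables do not carry over. Pictures are saved under pics/ and viewed, at most 10 in all, crops included, and the job is handed in when it is done.

```bash
mkdir -p pics
cat > h.py <<'E'
import numpy as np, cv2
from workcell import env, optics, job
def ray(ci,px):
    K=np.array(ci['mtx'],float);k=ci['k1']
    d=np.array([(px[0]-K[0,2])/K[0,0],(px[1]-K[1,2])/K[1,1]]);u=d.copy()
    for _ in range(30): u=d/(1+k*(u@u))
    R=cv2.Rodrigues(np.array(ci['rvec'],float))[0];t=np.array(ci['tvec'],float).ravel()
    return -R.T@t, R.T@np.array([u[0],u[1],1])
def onz(ci,px,z):
    o,d=ray(ci,px); return o+d*(z-o[2])/d[2]
def proj(ci,P):
    K=np.array(ci['mtx'],float)
    p,_=cv2.projectPoints(np.array(P,float).reshape(-1,1,3),np.array(ci['rvec'],float),np.array(ci['tvec'],float),K,np.array([ci['k1'],0,0,0],float))
    return p.reshape(-1,2)
def tri(*rs):
    A=0;b=0
    for o,d in rs:
        d=d/np.linalg.norm(d);M=np.eye(3)-np.outer(d,d);A=A+M;b=b+M@o
    return np.linalg.solve(A,b)
def save(img,n): cv2.imwrite('pics/'+n,cv2.cvtColor(img,cv2.COLOR_RGB2BGR))
E
python3 - <<'E'
from h import *
for n in('scene','side'):
    im=optics.read_camera(n);np.save(n+'0.npy',im);save(im,n+'0.png')
    ci=optics.camera_info(n);print(n,ray(ci,(320,200)),ci['mtx'][0],ci['k1'])
s=env.state();print(s['t'],s['tcp_rot'],s['contact_force'],s['finger_gap'])
E
```

```text
scene (array([1.2734805, 0.410946 , 0.9492342]), array([-0.60619026, -0.34761632, -0.71536263])) [401.37081293   0.         318.58157379] 0.03460600456130373
side (array([ 0.50463592, -0.86301379,  1.01104025]), array([ 0.01041282,  0.67314759, -0.73945778])) [478.94649738   0.         322.78515031] -0.027202457488000348
0.1 [[-9.52386228e-01  3.04893675e-01 -5.66406746e-04]
 [ 3.04894191e-01  9.52385029e-01 -1.51299952e-03]
 [ 7.81333210e-05 -1.61365403e-03 -9.99998695e-01]] [-0.20404765  0.71478753 -0.10070994] 0.09288573697392143
```

View pics/scene0.png

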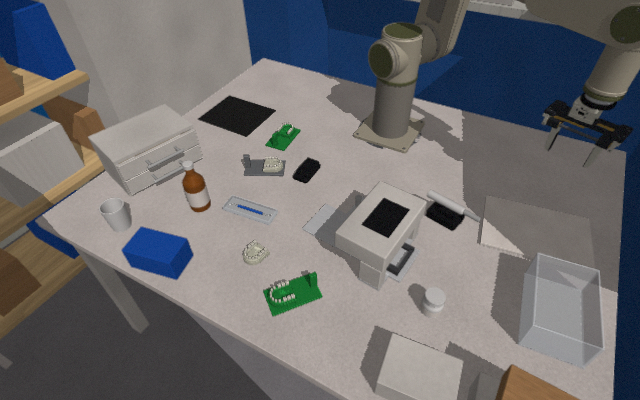

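View pics/side0.png

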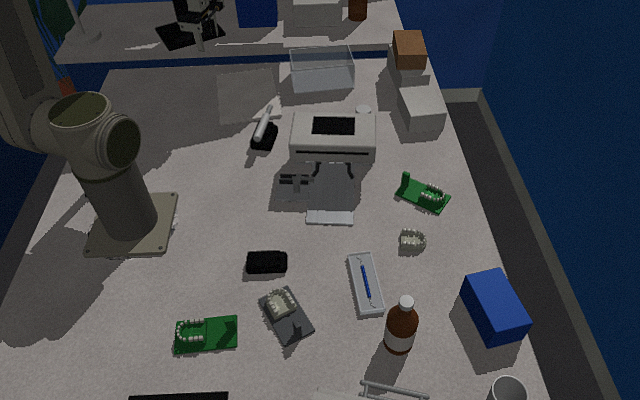

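Scene: the grey carrier is at (265,166), with green look-alikes at (283,136) and (293,292), a spare jaw without a carrier at (256,251), and the scanner at (380,230). Side: the grey carrier is at (286,315), the greens at (205,335) and (425,192), the spare jaw at (412,240), the scanner at (330,150), and the bolt near (295,182). The only grey one with a fin is side (286,315), so I choose that and check it in a crop.

Run:
```python
from h import *
im=np.load('side0.npy')
f=lambda x0,y0,w,h:cv2.resize(im[y0:y0+h,x0:x0+w],(w*5,h*5),interpolation=cv2.INTER_CUBIC)
a=f(245,280,75,75);b=f(265,155,100,75)
c=np.zeros((375,800,3),np.uint8);c[:,:375]=a;c[:,380:800]=b[:,:420]
for i in range(0,800,50): c[:6,i]=255
save(c,'crop1.png')
```

```text
(no output)
```

View pics/crop1.png

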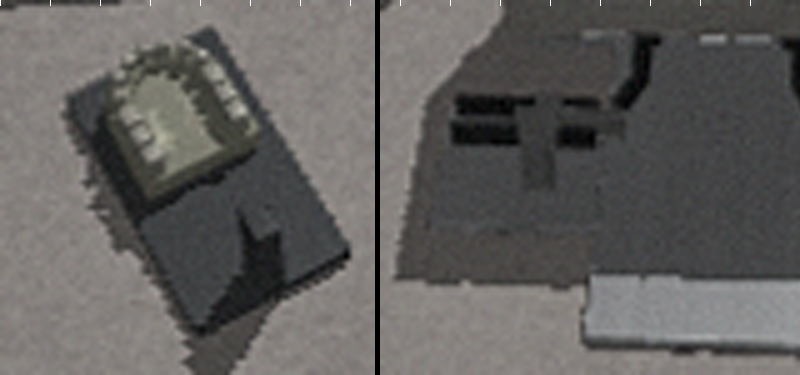

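The crop confirms it: a grey plate with a tan jaw, side corners at about (258.4,299.4), (287,285.4), (315,330) and (283,346.4), with the dark fin at the rear near (299,338). The plate's lit front strip spans (306,211)–(354,223), and the bolt T is near (297,182).

Run:
```python
from h import *
cs=optics.camera_info('side');cc=optics.camera_info('scene')
P=[onz(cs,p,.008) for p in[(258.4,299.4),(287,285.4),(315,330),(283,346.4)]]
for p in P: print('carr',p.round(4))
print([np.linalg.norm(P[i]-P[(i+1)%4]).round(4) for i in range(4)],np.mean(P,0))
im=np.load('side0.npy');g=im.min(2).astype(int)
# plate front strip
m=np.zeros(g.shape,np.uint8);m[205:228,300:360]=(g[205:228,300:360]>140)
c=max(cv2.findContours(m,0,2)[0],key=cv2.contourArea);r=cv2.minAreaRect(c);print('plate',g[216,320:323],g[216,295:298],r)
for q in cv2.boxPoints(r): print(q,onz(cs,q,.006).round(4))
# head white
for n,ci,(x0,y0,x1,y1) in(('side',cs,(280,100,390,170)),('scene',cc,(325,175,435,290))):
    im=np.load(n+'0.npy');sub=im[y0:y1,x0:x1];h=cv2.cvtColor(sub,cv2.COLOR_RGB2HSV)
    print(n,im[120,300] if n=='side' else im[215,365],im[110,285])
    save(cv2.resize(sub,None,fx=5,fy=5,interpolation=2),n+'_head.png')
    mm=(sub.min(2)>150).astype(np.uint8);c=max(cv2.findContours(mm,0,2)[0],key=cv2.contourArea)
    c=cv2.convexHull(c);print(cv2.approxPolyDP(c,3,True).reshape(-1,2)+[x0,y0])
```

```text
carr [ 0.3588 -0.2622  0.008 ]
carr [ 0.427  -0.2268  0.008 ]
carr [ 0.4914 -0.3488  0.008 ]
carr [ 0.419  -0.3848  0.008 ]
[np.float64(0.0769), np.float64(0.1379), np.float64(0.0809), np.float64(0.1365)] [ 0.42404535 -0.30566608  0.008     ]
plate [142 140 141] [130 130 126] ((335.5, 217.5), (11.0, 33.0), 90.0)
[319. 212.] [0.5142 0.0071 0.006 ]
[352. 212.] [0.6055 0.0016 0.006 ]
[352. 223.] [ 0.6022 -0.0377  0.006 ]
[319. 223.] [ 0.5127 -0.0324  0.006 ]
side [144 142 139] [132 125 121]
[[310 132]]
scene [173 166 159] [169 159 156]
[[434 175]
 [434 197]
 [385 259]
 [339 234]
 [325 221]
 [325 175]]
```

View pics/side_head.png

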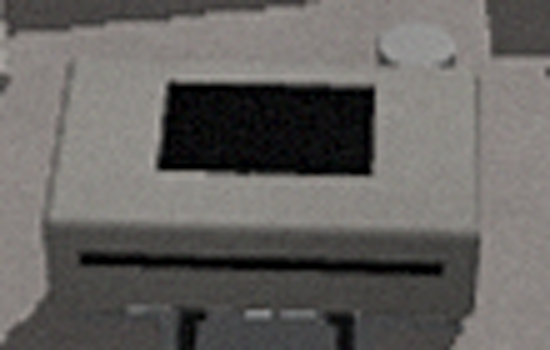

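The head's front top edge runs in side pixels from (290,144.4) to (375.4,147), and its lower front edge from (289.6,160.5) to (374,163.5).

Run:
```python
from h import *
cs=optics.camera_info('side')
for z,a,b in((.15,(290,144.4),(375.4,147)),(.085,(289.8,160.5),(374,163.5)),(.006,(306,223),(354,224))):
    A,B=onz(cs,a,z),onz(cs,b,z);v=B-A;L=np.linalg.norm(v);m=(A+B)/2
    xd=np.array([-v[1],v[0]])/L   # scanner x (towards +y)
    off=.086 if z>.05 else .24
    print(A.round(4),B.round(4),L.round(4),'xdir',np.degrees(np.arctan2(xd[1],xd[0])).round(2),'O',(m[:2]+xd*off).round(4))
im=np.load('side0.npy');
s=env.state();ci=optics.camera_info('wrist');R=np.array(s['tcp_rot']);C,d=ray(ci,(320,200));print('cam in tool',R.T@(C-s['ee_pos']),R.T@d,R.T@(ray(ci,(420,200))[1]-d),ci['mtx'][0])
```

```text
[0.4433 0.1304 0.15  ] [0.6737 0.1049 0.15  ] 0.2318 xdir 83.69 O [0.5679 0.2031]
[0.4383 0.1363 0.085 ] [0.6743 0.1091 0.085 ] 0.2376 xdir 83.42 O [0.5662 0.2081]
[ 0.4774 -0.0304  0.006 ] [ 0.6073 -0.0415  0.006 ] 0.1304 xdir 85.09 O [0.5629 0.2032]
cam in tool [ 0.07165387 -0.00090813 -0.16571685] [-0.26796565  0.00536771  0.96350672] [-2.92795807e-04  3.00279548e-01  2.97931577e-04] [332.82757951   0.         317.80825294]
```

```bash
python3 -m jog '[[[-0.81,-0.58,0,0],[-0.81,-0.58,0,0],[-0.81,-0.58,0,0],[-0.81,-0.58,0,0],[-0.81,-0.58,0,0],[-0.81,-0.58,0,0],[-0.81,-0.58,0,0],[-0.81,-0.58,0,0],[-0.81,-0.58,0,0],[-0.81,-0.58,0,0]]]' && python3 -m jog '[[[-0.4,-1,0,0],[-0.4,-1,0,0],[-0.4,-1,0,0],[-0.4,-1,0,0],[-0.4,-1,0,0],[-0.4,-1,0,0],[-0.4,-1,0,0],[-0.4,-1,0,0],[-0.4,-1,0,0],[-0.4,-1,0,0]]]' && python3 -m jog '[[[-0.35,-1,0,0],[-0.35,-1,0,0],[-0.35,-1,0,0],[-0.35,-1,0,0],[0,0,0,1],[0,0,0,1],[0,0,0,1],[0,0,0,1],[0,0,0,1],[0,0,0,0.6]]]' - 30
```

```text
t: 1.1
ee_pos: [0.4212, 0.2502, 0.2183]
tcp_rot: [[-0.952, 0.305, -0.0], [0.305, 0.952, -0.0], [0.0, -0.0, -1.0]]
contact_force: [0.8, 1.1, 0.1]
finger_gap: 0.0931
gripper_force: 0.0
t: 2.1
ee_pos: [0.4507, -0.1798, 0.2184]
tcp_rot: [[-0.952, 0.305, -0.0], [0.305, 0.952, 0.0], [0.0, 0.0, -1.0]]
contact_force: [0.9, 0.6, -0.6]
finger_gap: 0.0933
gripper_force: 0.0
t: 3.1
ee_pos: [0.4555, -0.3472, 0.218]
tcp_rot: [[-0.456, 0.89, -0.001], [0.89, 0.456, 0.001], [0.001, -0.0, -1.0]]
contact_force: [-0.1, -0.4, 0.6]
finger_gap: 0.0932
gripper_force: 0.0
```

Run:
```python
from h import *
import json
ci=optics.camera_info('wrist');im=optics.read_camera('wrist');np.save('w1.npy',im);save(im,'w1.png')
json.dump({k:np.array(v).tolist() for k,v in ci.items()},open('w1.json','w'))
print(env.state()['qpos'])
```

```text
[-7.40894784e-01  5.84406545e-02  1.56580803e+00  2.86690951e-05
  1.51840208e+00 -1.21096833e+00]
```

View pics/w1.png

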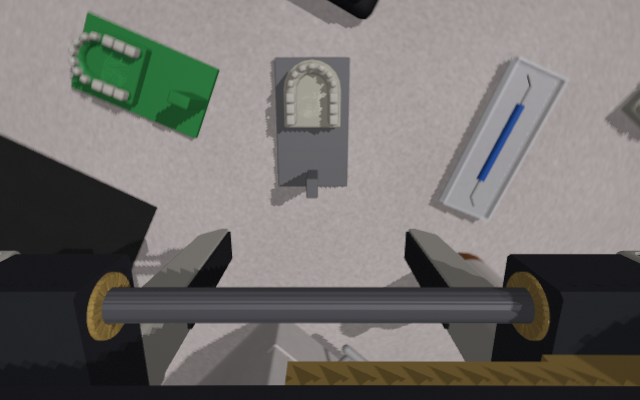

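Wrist view: the carrier lies upright in view, corners at about (274,58), (350,57), (347,186) and (279,187), with the fin at about (312,185). The tray is at right and a green look-alike at left, both clear of the fingers.

Run:
```python
from h import *
import json
ci=json.load(open('w1.json'))
P=[onz(ci,p,.008) for p in[(274.5,57.5),(350.5,57),(347.5,186.5),(279,187)]]
print(np.round(P,4),[np.linalg.norm(P[i]-P[(i+1)%4]).round(4) for i in range(4)])
f=(P[0]+P[1])/2;r=(P[2]+P[3])/2;d=(f-r)[:2];d/=np.linalg.norm(d);c=np.mean(P,0)[:2]
print('center',c,'yaw',np.degrees(np.arctan2(d[1],d[0])))
fin=c-.06*d;print('fin',fin,'fin top proj',proj(ci,[*fin,.06]))
for a,b in((-.07,-.006),(-.05,-.006),(-.05,.006),(-.07,.006)):print(proj(ci,[*(c+a*d+b*np.array([-d[1],d[0]])),.06]).round(1),end=' ')
im=np.load('w1.npy');print('\n',im[170:202:2,312].tolist());print(im[192,298:326].sum(1).tolist())
```

```text
[[ 0.3583 -0.2603  0.008 ]
 [ 0.4291 -0.2235  0.008 ]
 [ 0.4928 -0.3479  0.008 ]
 [ 0.4223 -0.3846  0.008 ]] [np.float64(0.0799), np.float64(0.1397), np.float64(0.0794), np.float64(0.1398)]
center [ 0.42562316 -0.30407658] yaw 117.19284470113082
fin [ 0.45304238 -0.35744499] fin top proj [[312.44653384 189.06239865]]
[[318.5 198.7]] [[318.4 179.3]] [[306.3 179.3]] [[306.6 198.7]] 
 [[69, 68, 71], [65, 65, 67], [66, 66, 68], [65, 64, 68], [73, 72, 76], [97, 97, 100], [98, 98, 102], [97, 97, 101], [98, 97, 101], [98, 98, 101], [98, 98, 101], [97, 96, 101], [98, 97, 101], [97, 97, 100], [141, 135, 134], [170, 163, 162]]
[335, 336, 339, 370, 403, 409, 425, 427, 313, 277, 296, 295, 293, 295, 294, 294, 296, 296, 297, 326, 466, 504, 499, 492, 485, 480, 483, 489]
```

Sizes match (140 x 80, and the fin top reprojects correctly). Now I descend on the fin.

```bash
python3 -m jog '[[[-0.2,-0.17,0.5,0],[0,0,0.9,0],[0,0,0.9,0],[0,0,0.9,0],[0,0,0.9,0],[0,0,0.8,0],[0,0,0,0]]]' && python3 -m jog '[[[0,0,0,0],[0,0,0,0],[0,0,0,0],[0,0,0,0],[0,0,0,0],[0,0,0,0],[0,0,0,0],[0,0,0,0]]]' 1 40
```

```text
t: 3.85
ee_pos: [0.4498, -0.3543, 0.0169]
tcp_rot: [[-0.462, 0.887, -0.007], [0.887, 0.462, 0.007], [0.01, -0.003, -1.0]]
contact_force: [-0.3, 1.2, -0.5]
finger_gap: 0.0928
gripper_force: 0.0
t: 4.65
ee_pos: [0.4534, -0.3577, 0.0226]
tcp_rot: [[-0.461, 0.887, -0.0], [0.887, 0.461, 0.0], [0.0, -0.0, -1.0]]
contact_force: [-0.6, 0.1, -0.5]
finger_gap: 0.0336
gripper_force: 0.0
```

```bash
python3 -m jog '[[[0,0,0,0],[0,0,0,0],[0,0,0,0],[0,0,0,0],[0,0,-0.3,0],[0,0,-0.6,0],[0,0,-0.9,0],[0,0,-0.9,0],[0,0,-0.9,0],[0,0,-0.8,0]]]' && python3 -m jog '[[[0.6,0.3,0,0],[0.8,0.4,0,0],[0.8,0.4,0,0],[0.8,0.4,0,0],[0.8,0.4,0,0],[0,0,0,0.8],[0,0,0,0.8],[0,0,0,0.8],[0,0,0,0.8],[0,0,0,0.8],[0,0,0,0]]]'
python3 - <<'E'
from h import *
cs=optics.camera_info('side')
print('bottle',onz(cs,(398,352),0),'tray',onz(cs,(366,285),0),'mouse',onz(cs,(267,262),0.02))
E
```

```text
t: 5.65
ee_pos: [0.4535, -0.3579, 0.2017]
tcp_rot: [[-0.461, 0.887, 0.001], [0.887, 0.461, -0.001], [-0.002, 0.001, -1.0]]
contact_force: [-0.8, -0.6, -1.4]
finger_gap: 0.0119
gripper_force: 40.0
t: 6.75
ee_pos: [0.4508, -0.1878, 0.1995]
tcp_rot: [[0.081, 0.997, 0.001], [0.997, -0.081, -0.0], [-0.0, 0.001, -1.0]]
contact_force: [0.9, 0.5, -0.8]
finger_gap: 0.0116
gripper_force: 40.0
bottle [ 0.67313068 -0.40767659  0.        ] tray [ 0.62037224 -0.23135846  0.        ] mouse [ 0.37726457 -0.16316482  0.02      ]
```

```bash
python3 -m jog '[[[0.7,0.41,0,0],[0.73,0.41,0,0],[0.73,0.41,0,0],[0.73,0.41,0,0],[0.73,0.41,0,0],[0,0,0,0],[0,0,0,0]]]'
python3 - <<'E'
from h import *
import json
ci=optics.camera_info('wrist');im=optics.read_camera('wrist');np.save('w2.npy',im);save(im,'w2.png')
json.dump({k:np.array(v).tolist() for k,v in ci.items()},open('w2.json','w'))
im=optics.read_camera('side');np.save('side2.npy',im)
E
```

```text
t: 7.45
ee_pos: [0.5439, -0.0495, 0.1988]
tcp_rot: [[0.075, 0.997, -0.0], [0.997, -0.075, -0.0], [-0.0, -0.0, -1.0]]
contact_force: [-0.3, -0.2, -1.2]
finger_gap: 0.0118
gripper_force: 40.0
```

View pics/w2.png

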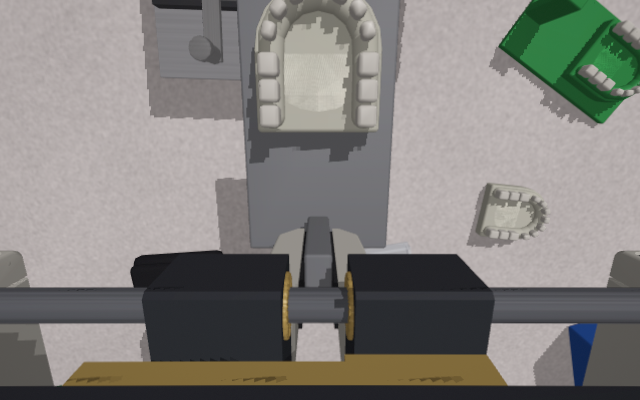

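Run:
```python
from h import *
import json
ci=json.load(open('w2.json'));im=np.load('w2.npy')
k=onz(ci,(200,46.5),.065);print('knob',k)
b1,b2=onz(ci,(163,76),.006),onz(ci,(240,79.5),.006);print('base edge',b1,b2,np.degrees(np.arctan2(*(b2-b1)[[1,0]]))+90)
a=cv2.resize(im[225:275,350:450],None,fx=6,fy=6,interpolation=cv2.INTER_CUBIC)
b=cv2.resize(np.load('side0.npy')[165:230,285:385],None,fx=6,fy=6,interpolation=cv2.INTER_CUBIC)
save(np.clip(np.vstack([a[:210],b]).astype(float)*1.5,0,255).astype(np.uint8),'crop2.png')
```

```text
knob [0.45446794 0.07656885 0.065     ]
base edge [0.39388801 0.06302587 0.006     ] [0.47130977 0.05385314 0.006     ] 83.24324786060062
```

View pics/crop2.png

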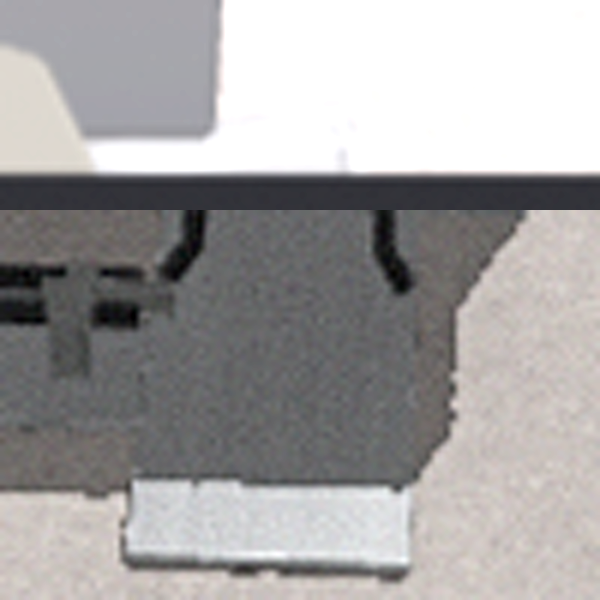

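Side crop: the plate's front top edge runs (306.2,222.7)–(353,224.2), and the lead-in tips are at about (312.5,176.7) and (352,178.7).

Run:
```python
from h import *
cs=optics.camera_info('side')
for z,a,b,off in((.006,(306.2,222.7),(353,224.2),.24),(.016,(312.7,176.7),(352,178.7),.066)):
    A,B=onz(cs,a,z),onz(cs,b,z);v=B-A;L=np.linalg.norm(v);m=(A+B)/2;xd=np.array([-v[1],v[0]])/L
    print(A.round(4),B.round(4),L.round(4),np.degrees(np.arctan2(xd[1],xd[0])).round(2),'m',m,'O(83.5)',m[:2]+off*np.array([np.cos(np.radians(83.5)),np.sin(np.radians(83.5))]))
for y in(83.3,83.8,84.3):
    a=np.radians(y);d=np.array([np.cos(a),np.sin(a)]);n=np.array([-d[1],d[0]])
    k=np.array([.4545,.0766])
    for O in([.566,.204],):
        q=k-O;print(y,'knob in scanner',q@d,q@n)
```

```text
[ 0.4779 -0.0293  0.006 ] [ 0.6045 -0.0421  0.006 ] 0.1272 84.26 m [ 0.54122787 -0.03569092  0.006     ] O(83.5) [0.56839664 0.20276633]
[0.5009 0.1367 0.016 ] [0.6154 0.1213 0.016 ] 0.1156 82.35 m [0.55817248 0.12897912 0.016     ] O(83.5) [0.56564389 0.19455487]
83.3 knob in scanner -0.13953872793777874 0.09587467551708606
83.8 knob in scanner -0.13869676097129452 0.0970887145659658
84.3 knob in scanner -0.13784423170947596 0.09829535993333703
```

```bash
python3 -m jog '[[[0,-0.12,0,0.25],[0,0,0.6,0],[0,0,0.8,0],[0,0,0.8,0],[0,0,0.8,0],[0,0,0.6,0],[0,0,0.35,0],[0,0,0.12,0],[0,0,0,0],[0,0,0,0]]]'
```

```text
t: 8.55
ee_pos: [0.5403, -0.05, 0.0374]
tcp_rot: [[0.114, 0.993, 0.002], [0.993, -0.114, -0.0], [-0.0, 0.002, -1.0]]
contact_force: [-0.1, 0.5, -1.7]
finger_gap: 0.0119
gripper_force: 40.0
```

```bash
python3 -m jog '[[[0.3,-0.03,0.06,0],[0.5,0,0.06,0],[0.5,0,0,0],[0,0,0.05,0],[0,0,0.05,0],[0,0,0.02,0],[0,0,0,0],[0,0,0,0]]]'
```

```text
t: 9.35
ee_pos: [0.5456, 0.0025, 0.0286]
tcp_rot: [[0.114, 0.993, 0.003], [0.993, -0.114, 0.001], [0.001, 0.003, -1.0]]
contact_force: [-1.8, 4.9, 10.8]
finger_gap: 0.0118
gripper_force: 40.0
```

```bash
python3 -m jog '[[[0.2,-0.02,-0.03,0],[0.25,0,0,0],[0.25,0,0,0],[0.25,0,0,0],[0.2,0,0,0],[0,0,0,0]]]'; python3 -m jog '[[[0.2,0,0,0],[0.2,0,0,0],[0,0,0,0],[0,0,0,0]]]'
```

```text
t: 9.95
ee_pos: [0.5495, 0.0489, 0.0286]
tcp_rot: [[0.114, 0.994, 0.002], [0.994, -0.114, 0.0], [0.0, 0.002, -1.0]]
contact_force: [-0.0, 2.6, 5.7]
finger_gap: 0.0119
gripper_force: 40.0
t: 10.35
ee_pos: [0.5513, 0.0647, 0.0286]
tcp_rot: [[0.114, 0.993, 0.002], [0.993, -0.114, 0.001], [0.001, 0.002, -1.0]]
contact_force: [-0.3, 2.6, 7.1]
finger_gap: 0.0114
gripper_force: 40.0
```

```bash
python3 -m jog '[[[0,0,0,0],[0,0,0,0],[0,0,0,0],[0,0,0,0],[0,0,-0.6,0],[0,0,-1,0],[0,0,-1,0],[0,0,-1,0],[0,0,-1,0],[0,0,-1,0]]]' -1 && python3 -m jog '[[[0,-1,0,0],[0,-1,0,0],[0,-1,0,0],[0.5,-0.9,0,0],[0.66,-0.76,0,0],[0.66,-0.76,0,0],[0.66,-0.76,0,0],[0.7,-0.7,0,0],[0.7,-0.7,0,0],[0.7,-0.7,0,0],[0.7,-0.7,0,0],[0.7,-0.7,0,0]]]' 1 && python3 -m jog '[[[0.7,-0.7,0,0],[0.8,-0.7,0,0],[1,-0.7,0,0],[1,-0.7,0,0],[1,-0.7,0,0],[1,0,0,0],[1,0,0,0],[1,0,0,0],[1,0,0,0],[1,0,0,0],[1,0,0,0]]]'
python3 - <<'E'
from h import *
print(env.state()['qpos'])
E
```

```text
t: 11.35
ee_pos: [0.5499, 0.0639, 0.253]
tcp_rot: [[0.114, 0.993, -0.0], [0.993, -0.114, -0.0], [-0.0, -0.0, -1.0]]
contact_force: [1.7, 0.1, 0.5]
finger_gap: 0.0872
gripper_force: 0.0
t: 12.55
ee_pos: [0.1915, 0.3468, 0.2515]
tcp_rot: [[0.114, 0.993, 0.001], [0.993, -0.114, 0.0], [0.001, 0.0, -1.0]]
contact_force: [1.3, 0.3, 1.7]
finger_gap: 0.0019
gripper_force: 0.0
t: 13.65
ee_pos: [0.1018, 0.7802, 0.2508]
tcp_rot: [[0.114, 0.993, -0.0], [0.993, -0.114, -0.0], [-0.0, -0.0, -1.0]]
contact_force: [0.5, 0.3, 0.8]
finger_gap: 0.0006
gripper_force: 0.0
[ 1.37594883e+00  6.68777491e-01  7.54215487e-01 -1.54018700e-05
  1.71899100e+00  1.49035984e+00]
```

```bash
python3 -m jog '[[[1,0,0,0],[1,0,0,0],[1,0,0,0],[1,0,0,0],[1,0,0,0],[1,0,0,0]]]'
python3 - <<'E'
from h import *
print(env.state()['qpos'])
E
```

```text
t: 14.25
ee_pos: [0.1153, 0.9023, 0.2228]
tcp_rot: [[0.114, 0.993, 0.009], [0.991, -0.114, 0.074], [0.075, 0.0, -0.997]]
contact_force: [-0.2, -0.3, 0.5]
finger_gap: 0.0004
gripper_force: 0.0
[1.38539119 1.17821476 0.02777021 0.00506063 1.86117306 1.50158576]
```

```bash
python3 -m jog '[[[1,0,0,0],[1,0,0,0],[1,0,0,0],[1,0,0,0],[0,0,0,0],[0,0,0,0]]]'; python3 -m jog '[[[-1,0,0,0],[-1,0,0,0],[-1,0,0,0],[0,0,0,0]]]'
```

```text
t: 14.85
ee_pos: [0.1198, 0.9519, 0.2155]
tcp_rot: [[0.112, 0.993, 0.025], [0.974, -0.114, 0.194], [0.195, 0.002, -0.981]]
contact_force: [-0.6, -0.7, -0.0]
finger_gap: 0.0005
gripper_force: 0.0
t: 15.25
ee_pos: [0.1131, 0.8907, 0.1997]
tcp_rot: [[0.112, 0.993, 0.022], [0.977, -0.114, 0.18], [0.181, 0.001, -0.983]]
contact_force: [-0.3, 0.3, -1.7]
finger_gap: 0.0005
gripper_force: 0.0
```

```bash
python3 -m jog '[[[1,0,0,0],[1,0,0,0],[1,0,0,0],[1,0,0,0],[1,0,0,0],[1,0,0,0],[1,0,0,0],[1,0,0,0],[1,0,0,0],[1,0,0,0]]]'; python3 -m jog '[[[-1,0,0,0],[-1,0,0,0],[-1,0,0,0],[-1,0,0,0],[-1,0,0,0],[-1,0,0,0],[0,0,0,0]]]'
```

```text
t: 16.25
ee_pos: [0.1281, 1.0345, 0.2488]
tcp_rot: [[0.102, 0.993, 0.052], [0.902, -0.115, 0.416], [0.419, 0.005, -0.908]]
contact_force: [0.6, -0.4, -0.4]
finger_gap: 0.0006
gripper_force: 0.0
t: 16.95
ee_pos: [0.1097, 0.8716, 0.166]
tcp_rot: [[0.103, 0.993, 0.049], [0.91, -0.114, 0.399], [0.402, 0.003, -0.915]]
contact_force: [-0.4, -0.9, -2.3]
finger_gap: 0.0005
gripper_force: 0.0
```

```bash
python3 -m jog '[[[1,0,0,0],[1,0,0,0],[1,0,0,0],[1,0,0,0],[1,0,0,0],[1,0,0,0],[1,0,0,0],[1,0,0,0],[1,0,0,0]]]'; python3 -m jog '[[[-0.9,0,-0.4,0],[-0.9,0,-0.4,0],[-0.9,0,-0.4,0],[-0.9,0,-0.4,0],[-0.9,0,-0.4,0],[-0.9,0,-0.4,0],[0,0,0,0]]]'
```

```text
t: 17.85
ee_pos: [0.1318, 1.0666, 0.2878]
tcp_rot: [[0.095, 0.993, 0.065], [0.848, -0.115, 0.517], [0.521, 0.005, -0.854]]
contact_force: [0.1, 0.8, 1.1]
finger_gap: 0.0007
gripper_force: 0.0
t: 18.55
ee_pos: [0.1124, 0.8939, 0.271]
tcp_rot: [[0.095, 0.993, 0.064], [0.85, -0.114, 0.515], [0.519, 0.005, -0.855]]
contact_force: [0.5, -1.5, -1.0]
finger_gap: 0.0007
gripper_force: 0.0
```

```bash
python3 -m jog '[[[1,0,0.4,0],[1,0,0.4,0],[1,0,0.4,0],[1,0,0.4,0],[1,0,0,0],[1,0,0,0],[1,0,0,0],[1,0,0,0],[1,0,0,0]]]'; python3 -m jog '[[[-0.9,0,-0.6,0],[-0.9,0,-0.6,0],[-0.9,0,-0.6,0],[-0.9,0,-0.6,0],[-0.9,0,-0.6,0],[-0.9,0,-0.6,0],[-0.9,0,-0.6,0],[-0.9,0,-0.6,0],[-0.9,0,-0.6,0],[0,0,0,0]]]'
```

```text
t: 19.45
ee_pos: [0.1337, 1.0854, 0.3602]
tcp_rot: [[0.087, 0.993, 0.076], [0.783, -0.115, 0.612], [0.616, 0.006, -0.787]]
contact_force: [-0.1, 0.4, 0.5]
finger_gap: 0.0002
gripper_force: 0.0
t: 20.45
ee_pos: [0.0989, 0.7745, 0.351]
tcp_rot: [[0.085, 0.993, 0.077], [0.778, -0.114, 0.617], [0.622, 0.008, -0.783]]
contact_force: [1.0, 0.2, 0.1]
finger_gap: 0.0003
gripper_force: 0.0
```

```bash
python3 -m jog '[[[-0.53,0.87,-0.35,0],[-0.53,0.87,-0.35,0],[-0.53,0.87,-0.35,0],[-0.53,0.87,-0.35,0],[-0.53,0.87,-0.35,0],[-0.53,0.87,-0.35,0],[-0.53,0.87,-0.35,0],[-0.53,0.87,-0.35,0],[-0.53,0.87,-0.35,0],[-0.53,0.87,-0.35,0],[-0.53,0.87,-0.35,0]]]'
python3 - <<'E'
from h import *
s=env.state();print(s['qpos']);R=np.array(s['tcp_rot'])
d=np.array([.5445,-.01,.20])-s['ee_pos'];print(R.T@d/.04)
E
```

```text
t: 21.55
ee_pos: [0.454, 0.4544, 0.3335]
tcp_rot: [[0.076, 0.993, 0.091], [0.784, -0.116, 0.61], [0.616, 0.026, -0.787]]
contact_force: [1.4, 1.2, 0.4]
finger_gap: 0.0005
gripper_force: 0.0
[ 0.38287622 -0.22381376  1.76893733  0.58951252  1.27403017  0.40710696]
[-10.98727763   3.5051156   -4.24780768]
```

```bash
python3 -m jog '[[[-1,0.32,-0.39,0],[-1,0.32,-0.39,0],[-1,0.32,-0.39,0],[-1,0.32,-0.39,0],[-1,0.32,-0.39,0],[-1,0.32,-0.39,0],[-1,0.32,-0.39,0],[-1,0.32,-0.39,0],[-1,0.32,-0.39,0],[-1,0.32,-0.39,0],[-1,0.32,-0.39,0],[0,0,0,0]]]'
python3 - <<'E'
from h import *
s=env.state();R=np.array(s['tcp_rot'])
d=np.array([.5445,-.002,.035])-s['ee_pos'];print(R.T@d/.04, R.T@np.array([.1097,.994,0])/4)
im=optics.read_camera('side');np.save('side3.npy',im)
save(cv2.resize(im[150:280,240:420],None,fx=4,fy=4,interpolation=2),'side3.png')
E
```

```text
t: 22.75
ee_pos: [0.5435, -0.022, 0.1955]
tcp_rot: [[0.083, 0.993, 0.09], [0.796, -0.12, 0.594], [0.6, 0.022, -0.8]]
contact_force: [-0.4, 0.8, 1.1]
finger_gap: 0.0007
gripper_force: 0.0
[-2.00740635 -0.12336207  3.50814386] [ 0.19999936 -0.00262007  0.14999258]
```

View pics/side3.png

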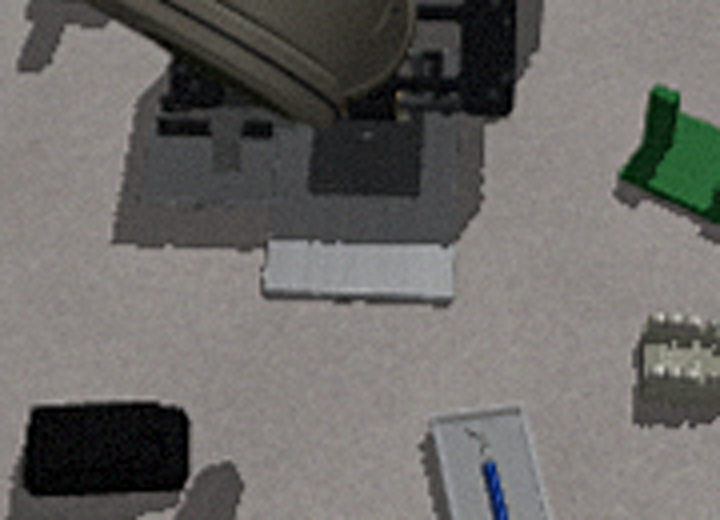

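Side crop: the carrier sits straight on the plate between the rails, rear edge at side (317.5,198.2)–(344.5,198.7). The tray and mouse are untouched.

```bash
python3 -m jog '[[[-0.4,-0.02,0.7,0],[-0.4,-0.02,0.7,0],[-0.4,-0.02,0.7,0],[-0.4,-0.02,0.7,0],[-0.4,-0.02,0.7,0],[0,0,0,0],[0,0,0,0]]]'
python3 - <<'E'
from h import *
cs=optics.camera_info('side');a,b=onz(cs,(317.5,198.2),.014),onz(cs,(344.5,198.7),.014)
O=np.array([.567,.2035]);d=np.array([.1097,.994]);n=np.array([-.994,.1097])
for p in(a,b): print('rear corner',(p[:2]-O)@d,(p[:2]-O)@n)
s=env.state();R=np.array(s['tcp_rot']);print(s['ee_pos'],'tcp sc',(s['ee_pos'][:2]-O)@d,(s['ee_pos'][:2]-O)@n,R.T@np.array([0,0,-.015])/.04,R.T@np.array([.1097,.994,0]))
E
```

```text
t: 23.5
ee_pos: [0.5395, 0.0071, 0.0338]
tcp_rot: [[0.083, 0.993, 0.079], [0.792, -0.114, 0.6], [0.605, 0.013, -0.796]]
contact_force: [-0.1, 0.2, 1.2]
finger_gap: 0.0003
gripper_force: 0.0
rear corner -0.15672182973154528 0.038143147896828086
rear corner -0.1548567746551986 -0.0380573204948803
[0.53949945 0.00711814 0.03378154] tcp sc -0.1982203806587029 0.005792457341168411 [-0.22704318 -0.00500688  0.29841469] [ 0.79589791 -0.0041237   0.6054747 ]
```

```bash
python3 -m jog '[[[-0.22,0.15,0.3,0],[0,0,0,0],[0.32,0,0.24,0],[0.32,0,0.24,0],[0.32,0,0.24,0],[0.32,0,0.24,0],[0.32,0,0.24,0],[0,0,0,0],[0,0,0,0]]]'
python3 - <<'E'
from h import *
O=np.array([.567,.2035]);d=np.array([.1097,.994]);n=np.array([-.994,.1097])
s=env.state();p=s['ee_pos'];print((p[:2]-O)@d,(p[:2]-O)@n,p[2])
E
```

```text
t: 24.4
ee_pos: [0.5502, 0.0883, 0.0156]
tcp_rot: [[0.086, 0.994, 0.073], [0.789, -0.113, 0.603], [0.608, 0.005, -0.794]]
contact_force: [0.1, 0.4, 0.3]
finger_gap: 0.0003
gripper_force: 0.0
-0.11631498283558958 0.004068665045067618 0.015593970285613169
```

```bash
python3 -m jog '[[[0.15,0.04,0.05,0],[0.14,0.03,0.1,0],[0.12,0,0.09,0],[0.12,0,0.09,0],[0.12,0,0.09,0],[0,0,0,0]]]'; python3 -m jog '[[[0.08,0,0.06,0],[0.05,0,0.04,0],[0,0,0,0]]]'
python3 - <<'E'
from h import *
O=np.array([.567,.2035]);d=np.array([.1097,.994]);n=np.array([-.994,.1097])
s=env.state();p=s['ee_pos'];print((p[:2]-O)@d,(p[:2]-O)@n,p[2])
E
```

```text
t: 25.0
ee_pos: [0.5567, 0.1188, 0.0182]
tcp_rot: [[0.087, 0.994, 0.073], [0.789, -0.114, 0.604], [0.608, 0.005, -0.794]]
contact_force: [0.2, -0.5, -0.7]
finger_gap: 0.0009
gripper_force: 0.0
t: 25.3
ee_pos: [0.5576, 0.1248, 0.0182]
tcp_rot: [[0.087, 0.993, 0.074], [0.789, -0.114, 0.603], [0.608, 0.006, -0.794]]
contact_force: [-0.0, 0.5, -0.5]
finger_gap: 0.0007
gripper_force: 0.0
-0.07929733523013698 0.0007523852928577459 0.018172997541279934
```

```bash
for i in 1 ; do python3 -m jog '[[[0.04,0,0.03,0],[0,0,0,0]]]'; done; python3 -m jog '[[[0.04,0,0.03,0],[0,0,0,0]]]'
```

```text
t: 25.5
ee_pos: [0.5579, 0.1265, 0.0182]
tcp_rot: [[0.087, 0.993, 0.074], [0.789, -0.114, 0.603], [0.608, 0.006, -0.794]]
contact_force: [0.1, -0.6, -0.3]
finger_gap: 0.0004
gripper_force: 0.1
t: 25.7
ee_pos: [0.5582, 0.1285, 0.0182]
tcp_rot: [[0.087, 0.993, 0.074], [0.789, -0.114, 0.603], [0.608, 0.006, -0.794]]
contact_force: [-0.3, -1.3, 0.6]
finger_gap: 0.0004
gripper_force: 0.3
```

```bash
python3 -m jog '[[[0.04,0,0.03,0],[0,0,0,0]]]'; python3 -m jog '[[[0.04,0,0.03,0],[0,0,0,0]]]'
```

```text
t: 25.9
ee_pos: [0.5594, 0.1292, 0.0184]
tcp_rot: [[0.087, 0.993, 0.076], [0.791, -0.116, 0.601], [0.606, 0.008, -0.795]]
contact_force: [-0.7, -6.5, -0.1]
finger_gap: 0.0003
gripper_force: 3.2
t: 26.1
ee_pos: [0.5605, 0.1298, 0.0185]
tcp_rot: [[0.087, 0.993, 0.078], [0.792, -0.117, 0.6], [0.605, 0.01, -0.796]]
contact_force: [0.6, -13.5, 1.1]
finger_gap: 0.0004
gripper_force: 6.8
```

```bash
python3 -m jog '[[[0.05,0,0.04,0],[0,0,0,0],[0,0,0,0]]]'; python3 -m jog '[[[-0.3,0,-0.23,0],[-0.5,0,-0.38,0],[-0.3,0,-0.23,0],[0.3,0,-0.5,0],[0.4,0,-0.6,0],[0.4,0,-0.6,0],[0,0,0,0]]]'
python3 - <<'E'
from h import *
s=env.state();R=np.array(s['tcp_rot']);p=s['ee_pos'];print((R.T@(np.array([.4188,.0911,.105])-p)/.04).round(2))
im=optics.read_camera('side');np.save('side4.npy',im);save(cv2.resize(im[150:230,270:390],None,fx=5,fy=5,interpolation=2),'side4.png')
E
```

```text
t: 26.4
ee_pos: [0.5609, 0.1302, 0.0182]
tcp_rot: [[0.088, 0.993, 0.079], [0.793, -0.117, 0.597], [0.602, 0.01, -0.798]]
contact_force: [-3.4, -25.7, 5.1]
finger_gap: 0.0004
gripper_force: 13.4
t: 27.1
ee_pos: [0.554, 0.0726, 0.1032]
tcp_rot: [[0.084, 0.993, 0.08], [0.79, -0.115, 0.602], [0.607, 0.012, -0.794]]
contact_force: [0.7, -0.4, 0.0]
finger_gap: 0.0004
gripper_force: 0.0
[ 0.11 -3.41 -0.03]
```

View pics/side4.png

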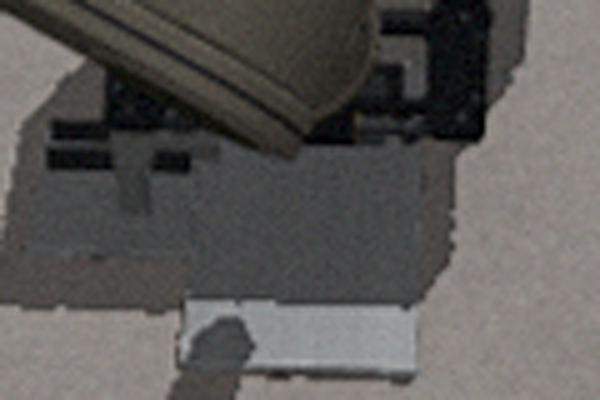

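The front plate is empty now, since the carrier is in under the head with a firm 26 N against the stop. The bolt is still open with its T at the left, so next I move to the robot side of the knob.

```bash
python3 -m jog '[[[0.02,-0.7,0,0],[0.02,-0.9,0,0],[0.03,-0.9,0,0],[0.03,-0.9,0,0],[0,0,0,0],[-0.35,0,0.46,0],[-0.35,0,0.46,0],[-0.35,0,0.46,0],[0,0,0,0],[0,0,0,0]]]'
python3 - <<'E'
from h import *
O=np.array([.567,.2035]);d=np.array([.1097,.994]);n=np.array([-.994,.1097])
s=env.state();p=s['ee_pos'];print((p[:2]-O)@d,(p[:2]-O)@n,p[2])
E
```

```text
t: 28.15
ee_pos: [0.4164, 0.093, 0.0309]
tcp_rot: [[0.089, 0.993, 0.072], [0.788, -0.114, 0.604], [0.609, 0.003, -0.793]]
contact_force: [1.1, 0.1, -0.2]
finger_gap: 0.0008
gripper_force: 0.0
-0.12637043149993601 0.13753519475274323 0.03091877160951957
```

```bash
python3 -m jog '[[[0,0.2,0,0],[0,0.2,0,0],[0,0.2,0,0],[0,0.2,0,0],[0,0,0,0]]]'; python3 -m jog '[[[0,0.2,0,0],[0,0.2,0,0],[0,0.15,0,0],[0,0,0,0]]]'
python3 - <<'E'
from h import *
O=np.array([.567,.2035]);d=np.array([.1097,.994]);n=np.array([-.994,.1097])
s=env.state();p=s['ee_pos'];print((p[:2]-O)@d,(p[:2]-O)@n,p[2])
E
```

```text
t: 28.65
ee_pos: [0.4504, 0.0884, 0.0319]
tcp_rot: [[0.086, 0.993, 0.075], [0.79, -0.114, 0.603], [0.607, 0.007, -0.794]]
contact_force: [-0.5, 0.7, 0.6]
finger_gap: 0.0004
gripper_force: 0.0
t: 29.05
ee_pos: [0.4716, 0.0861, 0.0316]
tcp_rot: [[0.087, 0.993, 0.075], [0.789, -0.115, 0.603], [0.608, 0.006, -0.794]]
contact_force: [-0.1, -0.2, -0.2]
finger_gap: 0.0005
gripper_force: 0.0
-0.12713491939707489 0.0819731328835742 0.031565045842453975
```

```bash
python3 -m jog '[[[0,0.15,0,0],[0,0.15,0,0]]]'; python3 -m jog '[[[0,0.1,0,0],[0,0.1,0,0]]]'
```

```text
t: 29.25
ee_pos: [0.4796, 0.0856, 0.031]
tcp_rot: [[0.088, 0.994, 0.067], [0.789, -0.11, 0.605], [0.608, -0.0, -0.794]]
contact_force: [-39.3, -15.2, 25.8]
finger_gap: 0.0007
gripper_force: 19.3
t: 29.45
ee_pos: [0.4804, 0.0856, 0.0306]
tcp_rot: [[0.088, 0.995, 0.052], [0.788, -0.102, 0.608], [0.61, -0.012, -0.792]]
contact_force: [-76.3, -30.4, 54.8]
finger_gap: 0.0001
gripper_force: 38.4
```

```bash
python3 -m jog '[[[0,-0.25,0,0],[0,-0.3,0,0],[0,-0.3,0,0],[0.4,-0.1,-0.52,0],[0.6,0,-0.79,0],[0.6,0,-0.79,0],[0.6,0,-0.79,0]]]'; python3 -m jog '[[[0,-1,0,0],[0,-1,0,0],[0,-1,0,0],[0,-1,0,0],[-0.8,0,-0.6,0],[-0.8,0,-0.6,0],[-0.8,0,-0.6,0],[-0.8,0,-0.6,0],[-0.8,0,-0.6,0],[0,0,0,0]]]'
python3 - <<'E'
from h import *
im=optics.read_camera('side');np.save('side5.npy',im);s2=optics.read_camera('scene');np.save('scene5.npy',s2)
a=cv2.resize(im[145:235,265:385],(640,480),interpolation=2)
save(np.clip(a*1.4,0,255).astype(np.uint8),'side5.png')
E
```

```text
t: 30.15
ee_pos: [0.4521, 0.088, 0.1784]
tcp_rot: [[0.088, 0.993, 0.075], [0.789, -0.115, 0.603], [0.608, 0.006, -0.794]]
contact_force: [1.1, -0.1, 0.2]
finger_gap: 0.0005
gripper_force: 0.0
t: 31.15
ee_pos: [0.2708, -0.0961, 0.1738]
tcp_rot: [[0.091, 0.993, 0.076], [0.79, -0.118, 0.602], [0.607, 0.006, -0.795]]
contact_force: [0.5, 0.4, 0.7]
finger_gap: 0.0007
gripper_force: 0.0
```

View pics/side5.png

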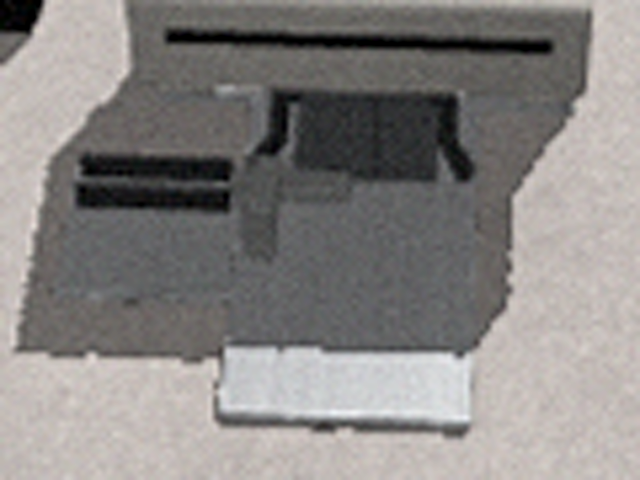

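The crop shows the carrier between the rails under the head, rear edge at about crop (300–437,178). The knob is now at about (260,165–260), and the bar reaches to about (352,188), behind the carrier.

Run:
```python
from h import *
cs=optics.camera_info('side');O=np.array([.567,.2035]);d=np.array([.1097,.994]);n=np.array([-.994,.1097])
for nm,p,z in(('rear R',(437,180),.014),('rear mid',(380,179),.014),('bar tip',(352,190),.019),('knob top centre',(262,166),.065),('knob base',(261,255),.029)):
    q=onz(cs,(265+p[0]/5.333,145+p[1]/5.333),z)[:2]-O;print(nm,(q@d).round(4),(q@n).round(4))
a,b=np.load('side0.npy').astype(int),np.load('side5.npy').astype(int)
for nm,(x,y,w,h) in dict(tray=(340,245,50,75),bottle=(380,290,45,70),spare=(395,225,35,30),mouse=(240,245,50,35),jar=(350,100,25,20),cradle=(245,100,38,55)).items():
    print(nm,np.abs(a-b)[y:y+h,x:x+w].mean().round(1))
```

```text
rear R -0.0753 -0.0424
rear mid -0.0761 -0.0111
bar tip -0.0902 0.0035
knob top centre -0.1201 0.049
knob base -0.1504 0.0483
tray 4.7
bottle 4.5
spare 4.4
mouse 5.0
jar 4.9
cradle 4.6
```

```bash
python3 -c "
from workcell import job
print(job.job_done())"
```

```text
the job is handed in; nothing more can be done
None
```

I loaded the carrier home against the stop, shut the bolt behind it and handed the job in at about 31 s. Camera and force readings say home and shut, but no verdict came back. To reach under the head I tilted the tool about 38° by driving the arm past its reach limit, and the bolt push peaked at about 99 N on the wrist (limit 120 N).

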